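Add a clean cup to the stack under the swing-arm lamp

ROBOT

A 6-joint arm with a two-finger parallel gripper is mounted at the origin on the work surface. World frame = base frame: x ahead of the robot, y to its left, z up, the work surface at z = 0. Lengths are in m, angles in degrees, forces in N, time in s.
With the tool pointing down it reaches from about 0.4 to 0.825 m from the base axis. Payload 7 kg.
Tool frame: the origin (TCP) lies on the centre line of the jaws, within the pads' length; the fingertips stand 19 mm ahead of it and the grasp point (between the pads) is the TCP; z points along the fingers, y is the line along which they close (so a half turn about z gives the same grasp; the last joint's range is limited). The gripper opens to 88 mm and grips with 3 to 60 N. Pads are 19 mm wide; open, the fingers measure 130 mm over their backs; the gripper's body (78 mm by 193 mm) begins 47 mm behind the grasp point.
Start: joints at [-49.269, 20.546, 0.682, 0, -70.136, -16.507], TCP at [0.277, -0.616, 0.246] pointing down, gripper open.
Joint ranges: [-176.03, 176.03], [-82.01, 121.73], [-58.28, 71.71], [-173.87, 95.51], [-174.79, -0.11], [-173.66, 173.66]. Speed limits (degrees/s): [136.94, 136.94, 172.46, 180, 180, 180].

INTERFACE

Orientations are given as [roll, pitch, yaw] about the fixed x, y, z axes, in that order (R = Rz(yaw) Ry(pitch) Rx(roll)).
In Python, from plant import get_state, capture, close_job gives the robot as it stands.
- The arm moves only by the tool apply_moves, never from a script. Its argument "targets" is a list of rows, each a list of 7 numbers: the opening, from 0 (shut) to 1 (fully open), then the shift along the tool's x, y, z normalised to -1 to 1, where 1 is 1000 mm, then the turn, a rotation vector about the tool's x, y, z normalised to -1 to 1, where 1 is 90 degrees. In form: [[claw, tx, ty, tz, ax, ay, az], ...]. A call has 1 to 20 rows; each row shifts and turns the commanded pose from where the row before left it, along the tool's axes as they then stand; what a row does not reach is not made up. A row lasts 1/12 s, in which the tool goes at most 41.7 mm and 7.16 degrees, less where a joint would pass 70% of its speed; a pose out of reach is approached as far as the arm can. A call with a number of a shift or a turn outside -1 to 1 is refused whole. A call with a gripper value outside its range is refused whole. The fingers move at their own pace and stop on an object; "newtons" is the grip in N (left out, the last holds). Time passes only in rows, so rows that do not move let the fingers close. It gives the time, the measured TCP pose, the force, the opening and the grip force at its end, in the units of the state.
- get_state(): the state, without advancing time (a new reading comes with each control period).
- capture(name): name is "side" or "top"; returns a dict with "frame" (400x640x3 uint8, red, green, blue), "range_z" (400x640 float32, m along the optical axis (not along the pixel's ray), 0 where there is no reading), "camera_matrix" (3x3 intrinsics, pixels), "T" (4x4, takes a point from camera to world coordinates). Camera axes: x right, y down, z forward; pixel columns grow to the right and rows downward; lengths in m; the calibration is good to about 2 mm. A picture is of the moment at which its call begins.
- close_job(): hands the job in; it is judged then, once.
The state is a dict: "time_s": time; "joints": joint angles; "qd": joint speeds; "joint_torque": joint torques, N m; "tcp_pos": TCP position; "eef_rot": TCP orientation; "contact_force": force on the tool from outside, world axes, zero at the start; "moment": the same for the moment, N m; "gripper_width": finger opening in m; "gripper_force": force on a finger pad.
Only numpy, scipy, OpenCV 4.12 (cv2) and the standard library are available. Lean on these libraries where they do the work, as an engineer would, in place of code of your own. Each camera call takes 0.05 s, during which the arm holds its last target. There are 200 camera calls.

TASK

Swing the lamp well clear of the cup stack, take the clean cup out of the sloping draining rack and nest it the same way up on top of the stack, lowering it fully home rather than dropping it. Then swing the lamp back so that its head is centred over the stack. Leave the stack standing where it is, and do not knock the tip box, bottle or jar.

Things in the scene. Friction and masses are not known exactly. Their poses are not given: they have to be found in the camera images.
- lamp (a joint): Lamp arm's hinge angle (rad), vertical axis through point lamp_hinge; grows counter-clockwise seen from above, stops at -1.5 and 1.5. Near 0 the head is over or near the stack. The hinge turns with slight friction (about 0.12 N m, under 1 N at the knob, plus light damping) and stays where it is left.
- lamp_hinge (a point): Hinge axis of the lamp arm, at the arm's middle height (165 mm above the bench), on a 20 mm steel post rising to 190 mm from a grey base plate 150 x 120 x 12 mm fixed to the bench beyond the stack. At joint 0 the point's -x axis points along the arm to the head; it turns with the arm.
- lamp_knob (a point): Centre of the upright round black knob on top of the lamp head (24 mm diameter, 40 mm tall, 180 to 220 mm above the bench; this point is 205 mm above the bench). It is rigid with the head, 200 mm from the hinge axis; grasp it from above and lead it round the hinge.
- lamp_head (a point): Centre of the underside of the round white lamp head (100 mm diameter, 30 mm thick, underside 150 mm above the bench), straight below the knob, 200 mm from the hinge axis.
- rack: Fixed steel draining rack, base plate 125 x 110 x 8 mm; origin under its middle. Holds the cup leaning 35 degrees from vertical, mouth up and to the rack's -x (roughly to the robot). Two 8 mm wire rails, 36 mm apart, run under the cup's low side and end at its collar; a sloping plate carries its foot; its two sides (rack's y) are open. Stands left or right of the stack.
- cup: White stacking cup leaning in the rack, loose, 60 g, 67 mm tall. Origin: centre of underside; z along its axis to the mouth. Taper 34 to 53 mm diameter up to 45 mm, then straight collar, 64 mm diameter, 45 to 67 mm; grip that. Nested, only the collar shows: it rests on the rim below, origin 22 mm above that cup's, 2 to 3 mm side play; keep fingertips above the collar's lower edge.
- stack_low: Lower cup of the stack, same shape as the cup, standing loose and upright on the bench. Origin at its underside, z up. Stands near the lamp's circle, 180 to 220 mm from the hinge axis.
- stack_top: Upper cup of the stack, same shape, loose, nested in the lower one; origin at its underside, 22 mm above the bench; its rim is 89 mm above the bench. The clean cup goes in this one.
- tip_box: Bystander: loose blue pipette tip box with a white top, 85 x 115 x 68 mm; origin at the underside. Stands on the side of the stack away from the rack; the lamp head passes above it.
- bottle: Bystander: loose amber bottle, 60 mm diameter, 135 mm tall; origin at the underside.
- jar: Bystander: loose white lidded jar, 48 mm diameter, 70 mm tall; origin at the underside.

How it is judged (in metres and radians):
On the way, in this order (a step that is already met when the one before it is completed fails the run):
1. the lamp head has been swung clear of the stack (its centre over 110 mm from the stack's axis) (horizontal distance between lamp_head and stack_low above 0.11 m), for 0.2 s.
2. with the lamp clear, the cup is nested fully home in the upper cup of the stack, upright, and released (z of cup in the frame of stack_top between 0.019 and 0.025 m and horizontal distance between cup and stack_top below 0.006 m and angle between the z axis of cup and the z axis of stack_top, either way round below 0.1 rad and angle between cup's own z axis and vertical below 0.12 rad and z of stack_top in the frame of stack_low between 0.019 and 0.025 m and angle between stack_low's own z axis and vertical below 0.08 rad and distance of stack_low from where it was at the start of the episode below 0.03 m and contact force between the fingers and cup below 0.05 N and horizontal distance between lamp_head and stack_low above 0.09 m), for 0.3 s.
At the end, for the whole second after the job is handed in: Cup nested in the upper stack cup (19 to 25 mm up, within 6 mm and 0.1 rad of its axis, tilt under 0.12), released, at rest; stack nested so too, tilt under 0.08, moved under 30 mm; lamp head still, within 25 mm of the stack axis; tip box, bottle, jar moved under 20 mm (z of cup in the frame of stack_top between 0.019 and 0.025 m and horizontal distance between cup and stack_top below 0.006 m and angle between the z axis of cup and the z axis of stack_top, either way round below 0.1 rad and angle between cup's own z axis and vertical below 0.12 rad and z of stack_top in the frame of stack_low between 0.019 and 0.025 m and angle between stack_low's own z axis and vertical below 0.08 rad and distance of stack_low from where it was at the start of the episode below 0.03 m and contact force between the fingers and cup below 0.05 N and horizontal distance between lamp_head and stack_low below 0.025 m and linear speed of cup below 0.02 m/s and velocity of joint lamp between -0.05 and 0.05 rad/s and distance of each of tip_box, bottle, jar from where it was at the start of the episode below 0.02 m); the robot touches nothing.
It fails at once if the cup is let go above the stack (more than 15 mm above its seat) so that it drops (horizontal distance between cup and stack_top below 0.05 m and z of cup in the frame of stack_top above 0.037 m and contact force between the fingers and cup below 0.02 N).
It fails at once if the stack is tipped (over 0.35 rad) or shoved over 30 mm (angle between stack_low's own z axis and vertical above 0.35 rad or distance of stack_low from where it was at the start of the episode above 0.03 m).
It fails at once if the tip box, bottle or jar is moved over 20 mm (distance of any of tip_box, bottle, jar from where it was at the start of the episode above 0.02 m).
It also fails if it takes over 61 s, if anything falls off the work surface, if the arm or the gripper's body presses on something with over 40 N, if the wrist force passes 120 N, or if a joint passes its speed limit or range.

## Working session

There is one attempt and no reset: what is moved stays moved. The work goes in short steps, Python scripts to look and compute and a tool call to move; the robot and the scene stay as the last step left them, time stands still between calls to the robot, and variables do not carry over. Pictures are saved under pics/ and viewed, at most 10 in all, crops included, and the job is handed in when it is done.

Besides the shell and the picture viewer there is one more tool, called after ">>>" by a JSON object that holds its "method" and its "body". apply_moves: Moves the arm, as the interface text tells. Scaled input: -1 to 1 covers 1000 mm each way for a shift and 90 degrees each way for a turn. Its arguments: {"type":"object","properties":{"targets":{"type":"array","items":{"type":"array","items":{"type":"number"}}},"newtons":{"type":"number"}},"required":["targets"]}

```bash
mkdir -p pics; ls
python3 - <<'E'
from plant import *
import cv2,numpy as np
for n in("side","top"):
    c=capture(n);cv2.imwrite(f"pics/{n}0.png",c["frame"][:,:,::-1]);np.savez(f"{n}0.npz",**c)
    print(n,c["camera_matrix"].round(1).tolist(),c["T"].round(3).tolist())
print(get_state())
E
```

```text
pics
side [[410.9, 0.0, 316.8], [0.0, 410.9, 196.7], [0.0, 0.0, 1.0]] [[-0.951, -0.177, 0.255, 0.344], [-0.31, 0.551, -0.775, 0.76], [-0.003, -0.815, -0.579, 0.704], [0.0, 0.0, 0.0, 1.0]]
top [[457.5, 0.0, 324.2], [0.0, 457.5, 210.2], [0.0, 0.0, 1.0]] [[0.01, -0.997, 0.073, 0.536], [-1.0, -0.009, 0.013, -0.002], [-0.012, -0.073, -0.997, 1.241], [0.0, 0.0, 0.0, 1.0]]
{'time_s': 0.1, 'joints': array([-4.92676192e+01,  2.05886570e+01,  6.38494578e-01, -1.87839935e-02,
       -7.01338860e+01, -1.65050838e+01]), 'qd': array([ 0.18264488, -0.10309549,  0.15719913,  0.02483234,  0.01362071,
        0.00723411]), 'joint_torque': array([-1.90005303e-03, -5.84163702e+01,  2.93752474e+01,  7.01560020e+00,
        1.01840735e-02, -4.66135725e-05]), 'tcp_pos': array([ 0.27679063, -0.61519581,  0.24469406]), 'eef_rot': array([ 1.79914398e+02, -6.94923138e-03, -1.55779094e+02]), 'contact_force': array([-0.26582134,  0.20230797,  0.75577807]), 'moment': array([-0.03761068,  0.01023092, -0.05213473]), 'gripper_force': 0.0, 'gripper_width': 0.0876186212920461}
```

View pics/side0.png

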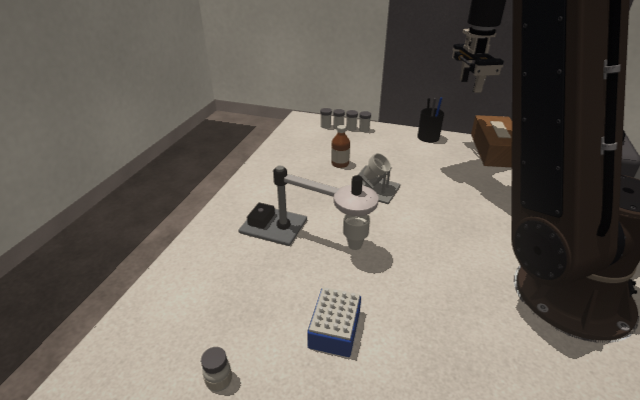

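View pics/top0.png

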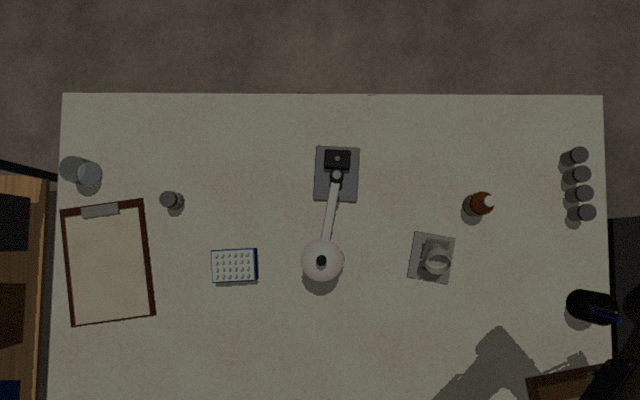

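The side view shows the lamp head at (355,198) over the stack at (356,230), the rack and cup at (378,175), the bottle at (341,150), the tip box at (335,320) and the jar at (216,368). The top view shows the lamp head at (322,261), hinge at (336,174), rack and cup at (432,258), bottle at (481,203) and tip box at (234,266). The rack is on the robot's right, so the lamp should swing left, over the tip box.

```bash
cat > h.py <<'E'
import numpy as np,cv2
from plant import *
def cloud(c):
    K,T,d=c["camera_matrix"],c["T"],c["range_z"]
    v,u=np.mgrid[:400,:640]
    p=np.stack([(u-K[0,2])/K[0,0]*d,(v-K[1,2])/K[1,1]*d,d],-1)
    w=p@T[:3,:3].T+T[:3,3]; w[d==0]=np.nan; return w
def ray(c,u,v,z):
    K,T=c["camera_matrix"],c["T"]
    r=T[:3,:3]@np.array([(u-K[0,2])/K[0,0],(v-K[1,2])/K[1,1],1]); return T[:3,3]+r*(z-T[2,3])/r[2]
def circ(p):
    A=np.c_[2*p[:,:2],np.ones(len(p))];s=np.linalg.lstsq(A,(p[:,:2]**2).sum(1),rcond=None)[0]
    return s[:2],np.sqrt(s[2]+s[:2]@s[:2])
E
python3 - <<'E'
from h import *
np.set_printoptions(precision=4,suppress=True)
t=np.load("top0.npz");s=np.load("side0.npz");W=cloud(t);S=cloud(s)
def sel(W,u0,u1,v0,v1,z0,z1):
    p=W[v0:v1,u0:u1].reshape(-1,3);return p[(p[:,2]>z0)&(p[:,2]<z1)]
def rep(n,p): print(n,len(p),p.mean(0),"min",p.min(0),"max",p.max(0))
rep("knob",sel(W,295,350,235,285,.208,.23))
h=sel(W,295,350,235,285,.172,.19);rep("head",h);
rep("post",sel(W,325,348,165,184,.18,.21))
rep("bottle",sel(W,465,500,185,225,.05,.2))
rep("tip",sel(W,205,262,240,290,.05,.09))
rep("jar",sel(W,155,190,185,215,.05,.09))
c=sel(W,405,460,228,288,.03,.12);rep("cup",c)
b=sel(W,400,465,225,290,.004,.02);rep("rackbase",b)
st=sel(S,335,380,200,255,.02,.135);rep("stack side",st)
rim=sel(S,335,380,200,255,.05,.092);rep("collar",rim);print(circ(rim))
rep("bench",sel(W,100,200,330,380,-.1,.1))
# rack base orientation from top mask
m=np.zeros((400,640),np.uint8);hh=np.nan_to_num(W[:,:,2]);m[225:290,400:465]=(hh[225:290,400:465]>.005)*255
r=cv2.minAreaRect(cv2.findNonZero(m));print(r,[ray(t,*q,.008) for q in cv2.boxPoints(r)])
def zoom(f,u0,u1,v0,v1,k=8): return cv2.resize(f[v0:v1,u0:u1],None,fx=k,fy=k,interpolation=cv2.INTER_CUBIC)
a=zoom(t["frame"],405,460,225,290,7);b=zoom(s["frame"],335,405,140,255,5)
o=np.zeros((600,760,3),np.uint8);o[:a.shape[0],:a.shape[1]]=a;o[:b.shape[0],400:400+b.shape[1]]=b
cv2.imwrite("pics/z0.png",np.clip(o[:,:,::-1]*1.6,0,255).astype(np.uint8))
E
```

```text
knob 87 [0.4985 0.0159 0.2196] min [0.4882 0.0055 0.2119] max [0.5102 0.0278 0.2248]
head 1143 [0.4998 0.0157 0.1783] min [ 0.4495 -0.0313  0.172 ] max [0.5558 0.064  0.1866]
post 156 [ 0.6949 -0.017   0.1859] min [ 0.6787 -0.032   0.18  ] max [ 0.7124 -0.0016  0.1956]
bottle 535 [ 0.6399 -0.3785  0.0985] min [ 0.6127 -0.4168  0.0502] max [ 0.6704 -0.3584  0.1402]
tip 1334 [0.4777 0.2461 0.058 ] min [0.4339 0.1873 0.05  ] max [0.5225 0.306  0.0751]
jar 247 [0.6465 0.4158 0.0694] min [0.6257 0.3969 0.0502] max [0.6676 0.4396 0.0758]
cup 849 [ 0.5064 -0.274   0.0724] min [ 0.4622 -0.3095  0.0303] max [ 0.5529 -0.2405  0.1192]
rackbase 1153 [ 0.4993 -0.2628  0.008 ] min [ 0.4173 -0.3608  0.004 ] max [ 0.5893 -0.1914  0.0194]
stack side 686 [0.4953 0.0013 0.0649] min [ 0.4656 -0.0407  0.0202] max [0.529  0.0264 0.0913]
collar 575 [ 0.4957 -0.0006  0.0707] min [ 0.4656 -0.0407  0.0501] max [0.529  0.0264 0.0913]
(array([ 0.497 , -0.0055]), np.float64(0.029123258673974466))
bench 4981 [ 0.2359  0.4761 -0.    ] min [ 0.1696  0.3413 -0.0086] max [0.302  0.6128 0.0081]
((432.0092468261719, 257.79656982421875), (63.87506866455078, 62.62567901611328), 88.21009063720703) [array([ 0.5827, -0.1902,  0.008 ]), array([ 0.5895, -0.358 ,  0.008 ]), array([ 0.4198, -0.3613,  0.008 ]), array([ 0.4128, -0.1952,  0.008 ])]
```

View pics/z0.png

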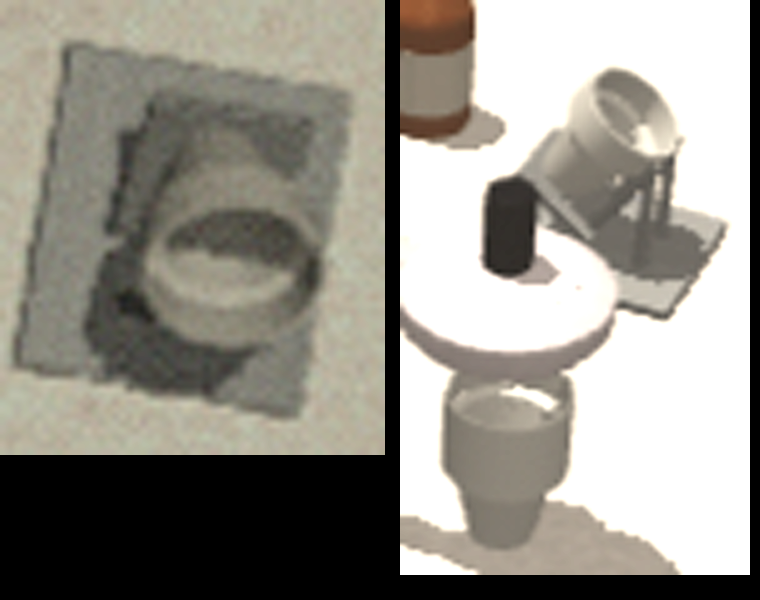

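The zoom gives the rack quad corners at (68,45), (350,92), (300,415), (15,365), so the rack yaw is about -9°. The cup mouth opens toward the robot and the stack is visible under the lamp head. The knob-to-hinge distance measures 0.199 m against the stated 0.200 m. First I move over the knob.

>>> {"method": "apply_moves", "body": {"targets": [[1,0,0,-0.01,0,0,0.0626],[1,0,0,-0.01,0,0,0.0626],[1,0,0,-0.01,0,0,0.0626],[1,0,0,-0.01,0,0,0.0626],[1,0,0,-0.01,0,0,0.0626],[1,0,0,-0.01,0,0,0.0626]], "newtons": 8}}

```text
time_s: 0.6
tcp_pos: [0.2769, -0.6153, 0.3055]
eef_rot: [180.0, -0.0, 170.1]
contact_force: [0.2, -0.4, -0.1]
gripper_width: 0.0873
gripper_force: 0.0
```

>>> {"method": "apply_moves", "body": {"targets": [[1,-0.0057,0.033,0,0,0,0],[1,-0.0057,0.033,0,0,0,0],[1,-0.0057,0.033,0,0,0,0],[1,-0.0057,0.033,0,0,0,0],[1,-0.0057,0.033,0,0,0,0],[1,-0.0057,0.033,0,0,0,0],[1,-0.0057,0.033,0,0,0,0],[1,-0.0057,0.033,0,0,0,0],[1,-0.0057,0.033,0,0,0,0],[1,-0.0057,0.033,0,0,0,0],[1,-0.0057,0.033,0,0,0,0],[1,-0.0057,0.033,0,0,0,0],[1,-0.0057,0.033,0,0,0,0],[1,-0.0057,0.033,0,0,0,0],[1,-0.0057,0.033,0,0,0,0],[1,-0.0057,0.033,0,0,0,0],[1,-0.0057,0.033,0,0,0,0],[1,-0.0057,0.033,0,0,0,0],[1,-0.0057,0.033,0,0,0,0],[1,-0.0057,0.033,0,0,0,0]]}}

```text
time_s: 2.27
tcp_pos: [0.4991, 0.018, 0.3055]
eef_rot: [180.0, -0.0, 170.4]
contact_force: [0.3, -0.1, 0.1]
gripper_width: 0.0872
gripper_force: 0.0
```

>>> {"method": "apply_moves", "body": {"targets": [[1,0,0,0,0,0,0],[1,0,0,0,0,0,0]]}}

```text
time_s: 2.43
tcp_pos: [0.4993, 0.0178, 0.3049]
eef_rot: [-180.0, -0.1, 170.6]
contact_force: [0.3, -0.9, 0.1]
gripper_width: 0.0881
gripper_force: 0.0
```

>>> {"method": "apply_moves", "body": {"targets": [[1,0,-0.002,0.02,0,0,0],[1,0,0,0.02,0,0,0],[1,0,0,0.02,0,0,0],[1,0,0,0.02,0,0,0],[1,0,0,0.018,0,0,0],[1,0,0,0,0,0,0],[0,0,0,0,0,0,0],[0,0,0,0,0,0,0],[0,0,0,0,0,0,0],[0,0,0,0,0,0,0],[0,0,0,0,0,0,0],[0,0,0,0,0,0,0],[0,0,0,0,0,0,0],[0,0,0,0,0,0,0]], "newtons": 8}}

```text
time_s: 3.6
tcp_pos: [0.4989, 0.0143, 0.2077]
eef_rot: [180.0, 0.0, 170.4]
contact_force: [0.3, 0.1, -0.3]
gripper_width: 0.0401
gripper_force: 0.0
```

>>> {"method": "apply_moves", "body": {"targets": [[0,0,0,0,0,0,0],[0,0,0,0,0,0,0],[0,0,0,0,0,0,0],[0,0,0,0,0,0,0],[0,0,0,0,0,0,0]]}}

```text
time_s: 4.02
tcp_pos: [0.4988, 0.0144, 0.2075]
eef_rot: [180.0, -0.0, 170.4]
contact_force: [-0.1, 0.8, 0.4]
gripper_width: 0.0235
gripper_force: 8.0
```

>>> {"method": "apply_moves", "body": {"targets": [[0,-0.0005,0.014,0,0,0,0.0444],[0,-0.0005,0.014,0,0,0,0.0444],[0,-0.0005,0.014,0,0,0,0.0444],[0,-0.0005,0.014,0,0,0,0.0444],[0,-0.0005,0.014,0,0,0,0.0444],[0,-0.0005,0.014,0,0,0,0.0444]]}}

```text
time_s: 4.52
tcp_pos: [0.5291, 0.0924, 0.2075]
eef_rot: [-179.9, -0.0, 146.2]
contact_force: [-1.8, 0.2, 2.1]
gripper_width: 0.0239
gripper_force: 8.0
```

Forces are low, so I continue the arc, then release and rise.

>>> {"method": "apply_moves", "body": {"targets": [[0,-0.0005,0.014,0,0,0,0.0444],[0,-0.0005,0.014,0,0,0,0.0444],[0,-0.0005,0.014,0,0,0,0.0444],[0,-0.0005,0.014,0,0,0,0.0444],[0,-0.0005,0.014,0,0,0,0.0444],[0,-0.0005,0.014,0,0,0,0.0444],[0,-0.0005,0.014,0,0,0,0.0444],[0,-0.0005,0.014,0,0,0,0.0444],[0,0,0,0,0,0,0],[1,0,0,0,0,0,0],[1,0,0,0,0,0,0],[1,0,0,0,0,0,0],[1,0,0,0,0,0,0],[1,0,0,0,0,0,0],[1,0,0,-0.03,0,0,0],[1,0,0,-0.03,0,0,0],[1,0,0,-0.03,0,0,0],[1,0,0,-0.03,0,0,0]]}}

```text
time_s: 6.02
tcp_pos: [0.6395, 0.1096, 0.3246]
eef_rot: [179.6, -5.1, 119.5]
contact_force: [0.6, 0.6, -0.2]
gripper_width: 0.0553
gripper_force: 0.0
```

Run:
```python
from h import *
np.set_printoptions(precision=4,suppress=True)
t=capture("top");s=capture("side");np.savez("top1.npz",**t);np.savez("side1.npz",**s)
W=cloud(t);S=cloud(s)
def near(P,c,r,z0,z1):
    p=P.reshape(-1,3);return p[(np.hypot(p[:,0]-c[0],p[:,1]-c[1])<r)&(p[:,2]>z0)&(p[:,2]<z1)]
for n,P in(("top",W),("side",S)):
    a=near(P,(.497,-.002),.055,.055,.1)
    if len(a)<5: print(n,len(a));continue
    print(n,"collar",len(a),a.mean(0),a.min(0),a.max(0),circ(a))
    b=near(P,(.497,-.002),.06,.08,.1)
    if len(b)>20: print("  rim",len(b),circ(b),cv2.minEnclosingCircle(b[:,:2].astype(np.float32)))
# cup in rack frame
y=np.radians(-9.3);R=cv2.Rodrigues(np.array([0,0,y]))[0]@cv2.Rodrigues(np.array([0,np.radians(-35),0]))[0]
for n,P in(("top",W),("side",S)):
    p=near(P,(.50,-.27),.065,.03,.14); q=(p-[.5,-.27,0])@R
    q=q[q[:,0]<60]
    print(n,len(q),"pct ax z",np.percentile(q[:,2],[90,95,98,99,100]))
    zt=np.percentile(q[:,2],98); c=q[(q[:,2]>zt-.018)]
    print("  x",np.percentile(c[:,0],[1,3,50,97,99]),"y",np.percentile(c[:,1],[1,3,50,97,99]))
    rr=q[q[:,2]>zt-.005];print("  rim circ",len(rr),circ(rr),cv2.minEnclosingCircle(rr[:,:2].astype(np.float32)))
print(R)
def zoom(f,u0,u1,v0,v1,k): return cv2.resize(f[v0:v1,u0:u1],None,fx=k,fy=k,interpolation=cv2.INTER_CUBIC)
a=zoom(t["frame"],240,480,140,300,3);b=zoom(s["frame"],310,420,130,260,4)
cv2.imwrite("pics/z1a.png",np.clip(a[:,:,::-1]*1.5,0,255).astype(np.uint8))
cv2.imwrite("pics/z1b.png",b[:,:,::-1])
```

```text
top collar 298 [ 0.498  -0.0112  0.073 ] [ 0.4676 -0.0412  0.0551] [0.53   0.0192 0.0959] (array([ 0.499 , -0.0105]), np.float64(0.027200789119963306))
  rim 87 (array([ 0.4993, -0.0105]), np.float64(0.03050690597179274)) ((0.49908289313316345, -0.01034508366137743), 0.031895436346530914)
side collar 619 [ 0.4972 -0.0065  0.0746] [ 0.4657 -0.0427  0.0553] [0.5288 0.0265 0.0926] (array([ 0.4973, -0.0064]), np.float64(0.029769171731404778))
  rim 223 (array([ 0.4975, -0.0075]), np.float64(0.03076106285144204)) ((0.49664852023124695, -0.008417511358857155), 0.03443218022584915)
top 850 pct ax z [0.0858 0.0879 0.0893 0.0903 0.0926]
  x [0.016  0.0172 0.0486 0.0804 0.0811] y [-0.0339 -0.0328 -0.0023  0.0275  0.0282]
  rim circ 118 (array([ 0.0483, -0.003 ]), np.float64(0.03101440500784368)) ((0.04712226614356041, -0.0019767957273870707), 0.035448912531137466)
side 726 pct ax z [0.0871 0.0892 0.0904 0.0912 0.0939]
  x [0.0119 0.0146 0.0454 0.0765 0.078 ] y [-0.0345 -0.0337  0.01    0.0312  0.0333]
  rim circ 93 (array([ 0.0469, -0.0007]), np.float64(0.030922239399738764)) ((0.0450657457113266, -0.0005555736715905368), 0.03494158759713173)
[[ 0.8084  0.1616 -0.566 ]
 [-0.1324  0.9869  0.0927]
 [ 0.5736  0.      0.8192]]
```

View pics/z1a.png

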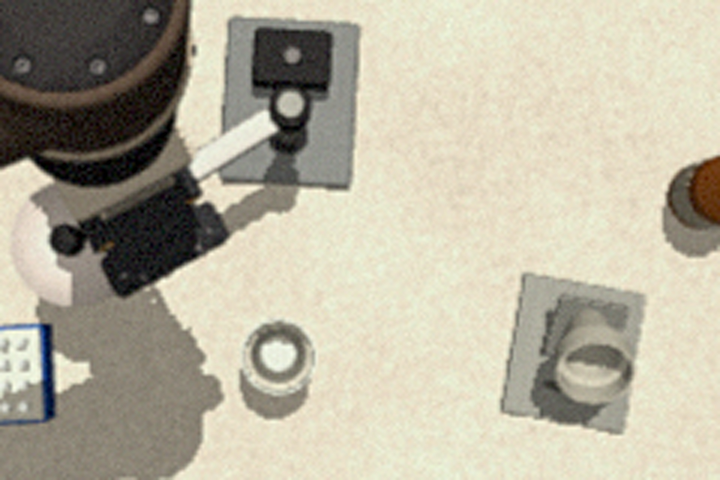

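The crop shows the lamp knob at (67,240), the gripper risen and offset from it at (160,235), the stack clear at (278,357), and the cup in the rack at (594,362). The gripper pose is off the commanded arc, so I check the joints.

Run:
```python
from h import *
np.set_printoptions(precision=4,suppress=True)
t=np.load("top1.npz");print("knob",ray(t,240+67/3,140+240/3,.22))
s=get_state();print({k:s[k] for k in("time_s","joints","qd","tcp_pos","eef_rot","contact_force","gripper_width")})
```

```text
knob [0.587  0.1488 0.22  ]
{'time_s': 6.1167, 'joints': array([  23.8776,   16.7422,    7.9288,   -5.0876,  -80.8283, -173.6023]), 'qd': array([ 0.2823,  1.7852, -5.0802, -1.9331,  3.8224,  0.0002]), 'tcp_pos': array([0.6419, 0.1096, 0.3294]), 'eef_rot': array([179.1164,  -4.9599, 119.5179]), 'contact_force': array([ 0.4496, -0.3123,  0.5303]), 'gripper_width': 0.06356438639196824}
```

J6 hit its limit, so the tool needs turning back the other way. The lamp is already clear: its knob is at (0.587, 0.149), 0.18 m from the stack. I turn back, then go for the cup.

>>> {"method": "apply_moves", "body": {"targets": [[1,0,0,-0.01,0,0,-0.07],[1,0,0,-0.01,0,0,-0.07],[1,0,0,-0.01,0,0,-0.07],[1,0,0,0,0,0,-0.07],[1,0,0,0,0,0,-0.07],[1,0,0,0,0,0,-0.07],[1,0,0,0,0,0,-0.07],[1,0,0,0,0,0,-0.07],[1,0,0,0,0,0,0],[1,0,0,0,0,0,0]]}}

```text
time_s: 6.95
tcp_pos: [0.6409, 0.1073, 0.3526]
eef_rot: [175.8, -3.0, 169.8]
contact_force: [-0.5, 0.8, 1.0]
gripper_width: 0.0876
gripper_force: 0.0
```

```bash
cat >> h.py <<'E'
from scipy.spatial.transform import Rotation as Ro
def go(p,R,s=None):
    "total tool-frame rotvec/90 deg, and shift (m) in tool frame now and in the target tool frame"
    s=s or get_state();R0=Ro.from_euler("xyz",s["eef_rot"],degrees=True)
    d=np.array(p)-s["tcp_pos"];rv=(R0.inv()*R).as_rotvec(degrees=True)/90
    print("pose",s["tcp_pos"].round(4),s["eef_rot"].round(2),"J",s["joints"].round(1));print("turn",rv.round(4),"shift now",R0.inv().apply(d).round(4),"shift after turn",R.inv().apply(d).round(4))
A=Ro.from_euler("z",-9.1,degrees=True)
ax=A.apply([-np.sin(np.radians(35)),0,np.cos(np.radians(35))]);yy=A.apply([0,1,0])
RG=Ro.from_matrix(np.c_[np.cross(yy,-ax),yy,-ax])
rim=np.array([.488,-.270,.0997])
E
python3 - <<'E'
from h import *
print(RG.as_euler("xyz",degrees=True),ax)
go(rim+ax*.10,RG)
E
```

```text
[180.   35.  170.9] [-0.56635729  0.09071574  0.81915204]
pose [0.6409 0.1073 0.3526] [175.83  -3.02 169.76] J [  23.7   16.6   10.7   -5.2  -84.3 -123.5]
turn [ 0.0411 -0.4217 -0.0278] shift now [ 0.1315 -0.4115  0.1486] shift after turn [ 0.2198 -0.3967  0.0548]
```

>>> {"method": "apply_moves", "body": {"targets": [[1,0,0,0,0.00685,-0.0703,-0.0046],[1,0,0,0,0.00685,-0.0703,-0.0046],[1,0,0,0,0.00685,-0.0703,-0.0046],[1,0,0,0,0.00685,-0.0703,-0.0046],[1,0,0,0,0.00685,-0.0703,-0.0046],[1,0,0,0,0.00685,-0.0703,-0.0046],[1,0,0,0,0,0,0]]}}

```text
time_s: 7.53
tcp_pos: [0.6369, 0.1023, 0.3477]
eef_rot: [-179.5, 33.6, 171.0]
contact_force: [-0.7, -3.2, -3.9]
gripper_width: 0.0876
gripper_force: 0.0
```

>>> {"method": "apply_moves", "body": {"targets": [[1,0.0157,-0.0283,0.0039,0,0,0],[1,0.0157,-0.0283,0.0039,0,0,0],[1,0.0157,-0.0283,0.0039,0,0,0],[1,0.0157,-0.0283,0.0039,0,0,0],[1,0.0157,-0.0283,0.0039,0,0,0],[1,0.0157,-0.0283,0.0039,0,0,0],[1,0.0157,-0.0283,0.0039,0,0,0],[1,0.0157,-0.0283,0.0039,0,0,0],[1,0.0157,-0.0283,0.0039,0,0,0],[1,0.0157,-0.0283,0.0039,0,0,0],[1,0.0157,-0.0283,0.0039,0,0,0],[1,0.0157,-0.0283,0.0039,0,0,0],[1,0,0,0,0,0,0],[1,0,0,0,0,0,0]]}}

```text
time_s: 8.7
tcp_pos: [0.4591, -0.211, 0.2106]
eef_rot: [179.8, 33.7, 170.3]
contact_force: [-0.4, 0.7, 1.2]
gripper_width: 0.0876
gripper_force: 0.0
```

Run:
```python
from h import *
go(rim+ax*.10,RG);go(rim,RG)
```

```text
pose [ 0.4591 -0.211   0.2106] [179.81  33.71 170.34] J [  -1.   -10.8  -57.2   24.7  -11.2 -121.5]
turn [-0.0014 -0.0143 -0.0052] shift now [ 0.0318 -0.054   0.0134] shift after turn [ 0.0326 -0.0537  0.0126]
pose [ 0.4591 -0.211   0.2106] [179.81  33.71 170.34] J [  -1.   -10.8  -57.2   24.7  -11.2 -121.5]
turn [-0.0014 -0.0143 -0.0052] shift now [ 0.0296 -0.0537  0.1134] shift after turn [ 0.0326 -0.0537  0.1126]
```

>>> {"method": "apply_moves", "body": {"targets": [[1,0,-0.009,0.012,0,-0.0024,-0.0009],[1,0,-0.009,0.012,0,-0.0024,-0.0009],[1,0,-0.009,0.012,0,-0.0024,-0.0009],[1,0,-0.009,0.012,0,-0.0024,-0.0009],[1,0,-0.009,0.012,0,-0.0024,-0.0009],[1,0,-0.009,0.012,0,-0.0024,-0.0009],[1,0.011,0,0,0,0,0],[1,0.011,0,0,0,0,0],[1,0.011,0,0,0,0,0],[1,0,0,0,0,0,0],[1,0,0,0,0,0,0]]}}

```text
time_s: 9.62
tcp_pos: [0.4609, -0.2653, 0.1397]
eef_rot: [-179.9, 34.8, 171.3]
contact_force: [0.6, -0.8, -0.0]
gripper_width: 0.0874
gripper_force: 0.0
```

Run:
```python
from h import *
go(rim+ax*.04,RG)
```

```text
pose [ 0.4609 -0.2653  0.1397] [-179.86   34.77  171.26] J [ -9.    0.6 -54.5   7.4  -0.2 -97.2]
turn [ 0.0007 -0.0025  0.0033] shift now [ 0.0004 -0.0003  0.0085] shift after turn [ 0.0004 -0.0003  0.0085]
```

The wrist is at its J5 limit when tilted the full 35°, so I use a shallower 22° tool tilt. The pads still close along rack y on the collar.

```bash
cat >> h.py <<'E'
def RT(th,yaw=-9.1):
    a=np.radians(th);A=Ro.from_euler("z",yaw,degrees=True);z=A.apply([np.sin(a),0,-np.cos(a)]);y=A.apply([0,1,0])
    return Ro.from_matrix(np.c_[np.cross(y,z),y,z])
E
python3 - <<'E'
from h import *
go(rim+ax*.04,RT(22))
E
```

```text
pose [ 0.4609 -0.2653  0.1397] [-179.86   34.77  171.26] J [ -9.    0.6 -54.5   7.4  -0.2 -97.2]
turn [0.0003 0.1419 0.0033] shift now [ 0.0004 -0.0003  0.0085] shift after turn [-0.0015 -0.0003  0.0084]
```

>>> {"method": "apply_moves", "body": {"targets": [[1,0,0,0,0,0.0473,0.0011],[1,0,0,0,0,0.0473,0.0011],[1,0,0,0,0,0.0473,0.0011],[1,0,0,0,0,0,0],[1,0,0,0,0,0,0]]}}

```text
time_s: 10.03
tcp_pos: [0.4617, -0.2659, 0.14]
eef_rot: [-179.9, 22.1, 170.9]
contact_force: [-0.6, 0.1, -0.6]
gripper_width: 0.0876
gripper_force: 0.0
```

Run:
```python
from h import *
go(rim+ax*.04,RT(22));go(rim+ax*.002,RT(22))
```

```text
pose [ 0.4617 -0.2659  0.14  ] [-179.95   22.1   170.94] J [ -8.7   3.1 -41.9   0.5 -22.9 -90.8]
turn [-0.0004  0.0011  0.0004] shift now [-0.0005  0.0001  0.0083] shift after turn [-0.0006  0.0001  0.0083]
pose [ 0.4617 -0.2659  0.14  ] [-179.95   22.1   170.94] J [ -8.7   3.1 -41.9   0.5 -22.9 -90.8]
turn [-0.0004  0.0011  0.0004] shift now [-0.009   0.0001  0.0454] shift after turn [-0.0091  0.0001  0.0453]
```

>>> {"method": "apply_moves", "body": {"targets": [[1,-0.0015,0,0.0075,0,0,0],[1,-0.0015,0,0.0075,0,0,0],[1,-0.0015,0,0.0075,0,0,0],[1,-0.0015,0,0.0075,0,0,0],[1,-0.0015,0,0.0075,0,0,0],[1,-0.0015,0,0.0075,0,0,0],[1,0,0,0,0,0,0],[1,0,0,0,0,0,0]]}}

```text
time_s: 10.7
tcp_pos: [0.4842, -0.2696, 0.0996]
eef_rot: [-180.0, 21.8, 170.9]
contact_force: [0.2, 0.7, 0.5]
gripper_width: 0.0878
gripper_force: 0.0
```

>>> {"method": "apply_moves", "body": {"targets": [[0,0,0,0,0,0,0],[0,0,0,0,0,0,0],[0,0,0,0,0,0,0],[0,0,0,0,0,0,0],[0,0,0,0,0,0,0],[0,0,0,0,0,0,0],[0,0,0,0,0,0,0],[0,0,0,0,0,0,0]], "newtons": 15}}

```text
time_s: 11.37
tcp_pos: [0.4849, -0.2699, 0.1012]
eef_rot: [-180.0, 22.0, 171.0]
contact_force: [-1.5, -1.4, 6.3]
gripper_width: 0.0629
gripper_force: 15.0
```

Run:
```python
from h import *
go(rim+ax*.05,RT(22))
s=capture("side");f=cv2.resize(s["frame"][110:230,320:440],None,fx=5,fy=5,interpolation=cv2.INTER_CUBIC)
cv2.imwrite("pics/g1.png",f[:,:,::-1])
```

```text
pose [ 0.4849 -0.2699  0.1012] [-179.96   22.02  170.95] J [ -8.8   8.9 -42.1   0.5 -17.  -90.7]
turn [-0.0003  0.0003  0.0005] shift now [ 0.0089  0.0003 -0.0462] shift after turn [ 0.009   0.0004 -0.0462]
```

View pics/g1.png

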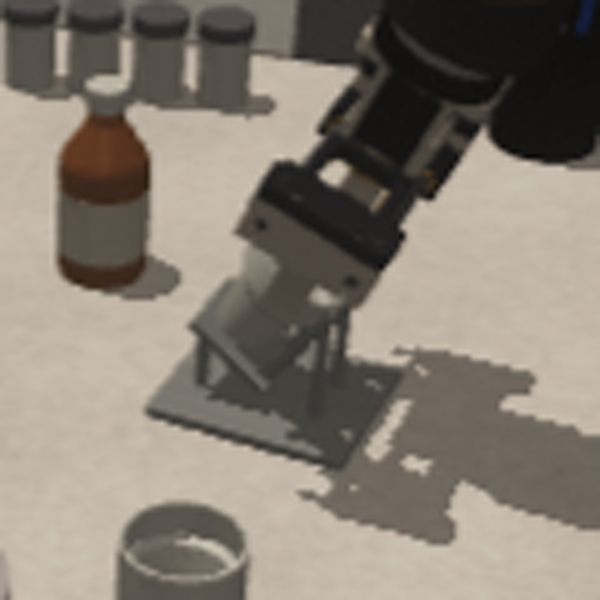

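The gripper is on the collar at about (310,280) in the crop, fingertips above the collar edge, with the foot still on the plate. Opening is 62.9 mm, so the grip is good. I lift along the cup axis.

>>> {"method": "apply_moves", "body": {"targets": [[0,0.0012,0,-0.0055,0,0,0],[0,0.0012,0,-0.0055,0,0,0],[0,0.0012,0,-0.0055,0,0,0],[0,0.0012,0,-0.0055,0,0,0],[0,0.0012,0,-0.0055,0,0,0],[0,0.0012,0,-0.0055,0,0,0],[0,0.0012,0,-0.0055,0,0,0],[0,0.0012,0,-0.0055,0,0,0],[0,0.003,0,-0.0185,0,0,0],[0,0.004,0,-0.0185,0,0,0],[0,0.004,0,-0.0185,0,0,0],[0,0.004,0,-0.0185,0,0,0],[0,0,0,0,0,0,0]]}}

```text
time_s: 12.5
tcp_pos: [0.4179, -0.2591, 0.204]
eef_rot: [-179.9, 22.2, 171.0]
contact_force: [-0.1, -1.4, -0.3]
gripper_width: 0.0626
gripper_force: 15.0
```

Run:
```python
from h import *
s=get_state();print(s["gripper_width"],s["gripper_force"],s["contact_force"])
go([.499,-.009,.215],RT(-13,18),s)
```

```text
0.06262691549327856 14.993770163346198 [-0.06344537 -1.41766344 -0.28953221]
pose [ 0.4179 -0.2591  0.204 ] [-179.95   22.19  170.96] J [ -8.7  -6.4 -40.7   0.3 -33.5 -90.6]
turn [-0.025   0.3834 -0.3043] shift now [-0.042   0.2597  0.005 ] shift after turn [-0.148   0.2128 -0.0455]
```

>>> {"method": "apply_moves", "body": {"targets": [[0,0,0,0,-0.0031,0.0479,-0.038],[0,0,0,0,-0.0031,0.0479,-0.038],[0,0,0,0,-0.0031,0.0479,-0.038],[0,0,0,0,-0.0031,0.0479,-0.038],[0,0,0,0,-0.0031,0.0479,-0.038],[0,0,0,0,-0.0031,0.0479,-0.038],[0,0,0,0,-0.0031,0.0479,-0.038],[0,0,0,0,-0.0031,0.0479,-0.038]]}}

```text
time_s: 13.17
tcp_pos: [0.4186, -0.2592, 0.2006]
eef_rot: [179.8, -13.4, -161.9]
contact_force: [-0.5, -0.7, -1.2]
gripper_width: 0.0631
gripper_force: 15.0
```

>>> {"method": "apply_moves", "body": {"targets": [[0,-0.01233,0.01773,-0.0038,0,0,0],[0,-0.01233,0.01773,-0.0038,0,0,0],[0,-0.01233,0.01773,-0.0038,0,0,0],[0,-0.01233,0.01773,-0.0038,0,0,0],[0,-0.01233,0.01773,-0.0038,0,0,0],[0,-0.01233,0.01773,-0.0038,0,0,0],[0,-0.01233,0.01773,-0.0038,0,0,0],[0,-0.01233,0.01773,-0.0038,0,0,0],[0,-0.01233,0.01773,-0.0038,0,0,0],[0,-0.01233,0.01773,-0.0038,0,0,0],[0,-0.01233,0.01773,-0.0038,0,0,0],[0,-0.01233,0.01773,-0.0038,0,0,0],[0,0,0,0,0,0,0],[0,0,0,0,0,0,0]]}}

```text
time_s: 14.33
tcp_pos: [0.4999, -0.0082, 0.2111]
eef_rot: [179.9, -13.2, -161.9]
contact_force: [0.3, -0.6, -1.3]
gripper_width: 0.0629
gripper_force: 15.0
```

```bash
python3 - <<'E'
from h import *
go([.499,-.009,.215],RT(-13,18))
for n,b in(("side",(300,420,120,260)),("top",(280,380,180,300))):
    c=capture(n);np.savez(n+"2.npz",**c)
    u0,u1,v0,v1=b;cv2.imwrite(f"pics/h_{n}.png",cv2.resize(c["frame"][v0:v1,u0:u1,::-1],None,fx=4,fy=4,interpolation=cv2.INTER_CUBIC))
E
python3 -c "
import cv2;import numpy as np
a=cv2.imread('pics/h_side.png');b=cv2.imread('pics/h_top.png')
o=np.zeros((560,800,3),np.uint8);b=cv2.resize(b,(320,384));o[:,:480]=a;o[:384,480:]=b;cv2.imwrite('pics/h.png',o)"
```

```text
pose [ 0.4999 -0.0082  0.2111] [ 179.88  -13.24 -161.92] J [ 21.   13.4 -15.1  -0.8 -74.8 -92.6]
turn [ 0.0012 -0.0027  0.0009] shift now [ 0.0019 -0.0005 -0.0036] shift after turn [ 0.0019 -0.0005 -0.0036]
```

View pics/h.png

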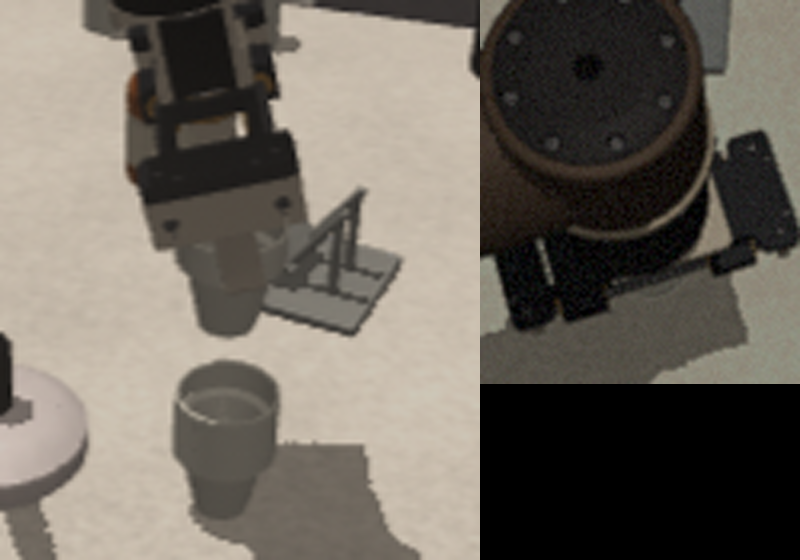

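The held cup looks upright at (228,290), fingers on its collar, directly above the stack at (226,430). The lamp head is clear at the lower left and the top view is hidden by the wrist. I measure cup and stack in the same side view.

```bash
cat > fit.py <<'E'
from h import *
from scipy.optimize import least_squares
def prof(s): return np.where(s<.045,.017+.0095*s/.045,.032)
def fit(p,z0,free):
    # params: x,y at underside, tilt slopes, (z0)
    def res(q):
        zz=z0+(q[4] if free else 0); s=p[:,2]-zz
        r=np.hypot(p[:,0]-q[0]-q[2]*s,p[:,1]-q[1]-q[3]*s); return r-prof(s)
    f=least_squares(res,[.498,-.009,0,0,0][:5 if free else 4],loss="soft_l1",f_scale=.0015)
    return f.x,np.abs(res(f.x)).mean()
def held(c,zb,rows=(187,206),cols=(335,380)):
    S=cloud(c)[rows[0]:rows[1],cols[0]:cols[1]].reshape(-1,3)
    p=S[(np.hypot(S[:,0]-.5,S[:,1]+.01)<.04)&(S[:,2]>zb+.003)&(S[:,2]<zb+.042)];return p
E
python3 - <<'E'
from fit import *
np.set_printoptions(precision=4,suppress=True)
c=np.load("side2.npz");S=cloud(c)
p=held(c,.143);print(len(p),p.min(0),p.max(0))
print("held",fit(p,.143,True),fit(p,.143,False))
q=S.reshape(-1,3);q=q[(np.hypot(q[:,0]-.498,q[:,1]+.008)<.045)&(q[:,2]<.088)&(q[:,2]>.006)]
# outer stack profile: taper 0-.045, collar .045-.089
print("stack",len(q),fit(q,0,False))
col=q[(q[:,2]>.05)];print("collar only",fit(col[np.hypot(col[:,0]-.498,col[:,1]+.008)>.028],0,False))
tp=q[q[:,2]<.042];print("taper",fit(tp,0,False))
# bottom of held cup pixel rows: sweep
f=c["frame"].astype(int).sum(2)
print(f[185:212,357])
E
```

```text
181 [ 0.4778 -0.0091  0.1464] [0.5215 0.0185 0.1834]
held (array([ 0.5006, -0.0071, -0.0041, -0.008 ,  0.0008]), np.float64(0.0006453669364877647)) (array([ 0.5007, -0.0073, -0.0046, -0.0079]), np.float64(0.0006462425651163301))
stack 748 (array([ 0.4979, -0.0099, -0.0063,  0.0383]), np.float64(0.002360799902977995))
collar only (array([ 0.4985, -0.0121, -0.0123,  0.059 ]), np.float64(0.0012395297256802002))
taper (array([ 0.4973, -0.0092,  0.0194,  0.0017]), np.float64(0.0006954706472882966))
[215 216 216 218 222 226 226 232 218 228 232 231 231 231 231 231 231 231
 231 374 546 574 571 561 546 335 257]
```

Run:
```python
from fit import *
np.set_printoptions(precision=4,suppress=True)
c=np.load("side2.npz");q=cloud(c).reshape(-1,3)
q=q[(np.hypot(q[:,0]-.498,q[:,1]+.008)<.045)&(q[:,2]<.088)&(q[:,2]>.006)]
cam=c["T"][:3,3];n=(cam-[.498,-.009,0])[:2];n/=np.hypot(*n)
e=q[(q[:,:2]-[.498,-.009])@n>0]   # camera-facing exterior
def res(x,p): return np.hypot(p[:,0]-x[0],p[:,1]-x[1])-prof(p[:,2])
for p in(e,e[e[:,2]>.05],e[e[:,2]<.042]):print(len(p),least_squares(res,[.498,-.009],args=(p,),loss="soft_l1",f_scale=.0015).x)
R=Ro.from_euler("xyz",get_state()["eef_rot"],degrees=True)
print(R.inv().apply([-.0025,-.0018,0]),R.inv().apply([0,0,-.08]))
```

```text
473 [ 0.4977 -0.0089]
314 [ 0.4976 -0.0088]
124 [ 0.4977 -0.0092]
[ 0.0029 -0.0009  0.0007] [-0.0183 -0.0002  0.0779]
```

>>> {"method": "apply_moves", "body": {"targets": [[0,0.0033,-0.0007,0.0008,0,0,0],[0,-0.0023,0,0.00974,0,0,0],[0,-0.0023,0,0.00974,0,0,0],[0,-0.0023,0,0.00974,0,0,0],[0,-0.0023,0,0.00974,0,0,0],[0,-0.0023,0,0.00974,0,0,0],[0,-0.0023,0,0.00974,0,0,0],[0,-0.0023,0,0.00974,0,0,0],[0,-0.0023,0,0.00974,0,0,0],[0,0,0,0,0,0,0],[0,0,0,0,0,0,0]]}}

```text
time_s: 15.35
tcp_pos: [0.4964, -0.0106, 0.131]
eef_rot: [179.9, -13.3, -162.0]
contact_force: [-0.6, 0.5, -0.3]
gripper_width: 0.0628
gripper_force: 15.0
```

Run:
```python
from fit import *
np.set_printoptions(precision=4,suppress=True)
s=get_state();print(s["tcp_pos"],s["eef_rot"],s["contact_force"],s["moment"],s["gripper_width"])
c=capture("side");cv2.imwrite("pics/n1.png",cv2.resize(c["frame"][150:270,300:420,::-1],None,fx=4,fy=4,interpolation=cv2.INTER_CUBIC))
```

```text
[ 0.4964 -0.0106  0.131 ] [ 179.8925  -13.2819 -162.0084] [-0.5939  0.5293 -0.3136] [ 0.2772 -0.7581 -0.0335] 0.06275463808465555
```

View pics/n1.png

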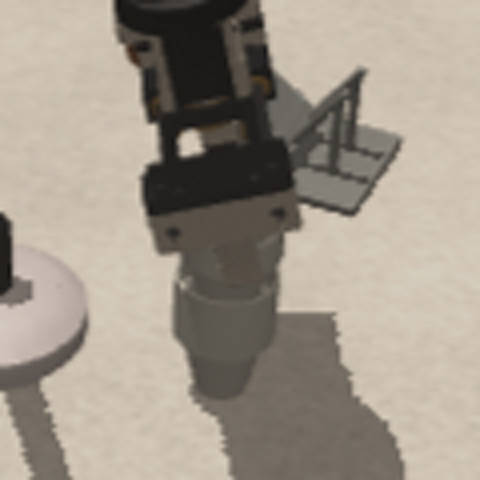

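The cup is entering the stack centred, at (228,270), with no contact force. I continue slowly.

>>> {"method": "apply_moves", "body": {"targets": [[0,-0.0007,0,0.0029,0,0,0],[0,-0.0007,0,0.0029,0,0,0],[0,-0.0007,0,0.0029,0,0,0],[0,-0.0007,0,0.0029,0,0,0],[0,-0.0007,0,0.0029,0,0,0],[0,-0.0005,0,0.0019,0,0,0],[0,0,0,0,0,0,0],[0,0,0,0,0,0,0]]}}

```text
time_s: 16.07
tcp_pos: [0.4968, -0.0105, 0.1147]
eef_rot: [179.9, -13.2, -162.0]
contact_force: [-0.0, 0.9, -0.7]
gripper_width: 0.0627
gripper_force: 15.0
```

>>> {"method": "apply_moves", "body": {"targets": [[0,-0.0002,0,0.001,0,0,0],[0,0,0,0,0,0,0],[0,0,0,0,0,0,0]]}}

```text
time_s: 16.32
tcp_pos: [0.4968, -0.0105, 0.1138]
eef_rot: [179.9, -13.2, -162.0]
contact_force: [-0.5, 0.2, -0.5]
gripper_width: 0.0629
gripper_force: 15.0
```

>>> {"method": "apply_moves", "body": {"targets": [[0,-0.0002,0,0.001,0,0,0],[0,0,0,0,0,0,0],[0,0,0,0,0,0,0]]}}

```text
time_s: 16.57
tcp_pos: [0.497, -0.0104, 0.1132]
eef_rot: [179.9, -13.2, -162.0]
contact_force: [-0.9, 0.7, 3.2]
gripper_width: 0.0629
gripper_force: 15.0
```

>>> {"method": "apply_moves", "body": {"targets": [[0,-0.0002,0,0.001,0,0,0],[0,0,0,0,0,0,0],[0,0,0,0,0,0,0]]}}

```text
time_s: 16.82
tcp_pos: [0.4973, -0.0105, 0.113]
eef_rot: [179.9, -13.1, -162.0]
contact_force: [-1.3, 1.0, 11.1]
gripper_width: 0.0631
gripper_force: 15.0
```

Run:
```python
from fit import *
np.set_printoptions(precision=4,suppress=True)
s=get_state();print(s["tcp_pos"],s["contact_force"])
c=capture("side");np.savez("side3.npz",**c);cv2.imwrite("pics/n2.png",cv2.resize(c["frame"][180:250,325:395,::-1],None,fx=8,fy=8,interpolation=cv2.INTER_CUBIC))
```

```text
[ 0.4973 -0.0105  0.113 ] [-1.3025  1.022  11.0594]
```

View pics/n2.png

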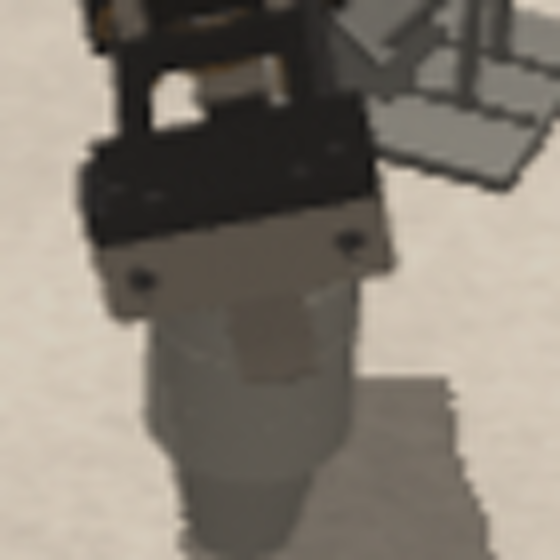

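Seated: the force rose to 11 N at home height, and the crop shows the collar meeting the stack's rim near (250,360). I relieve, open and retract straight up.

>>> {"method": "apply_moves", "body": {"targets": [[0,0.0002,0,-0.001,0,0,0],[0,0,0,0,0,0,0],[0.85,0,0,0,0,0,0],[0.85,0,0,0,0,0,0],[1,0,0,0,0,0,0],[1,0,0,0,0,0,0],[1,0,0,0,0,0,0],[1,0,0,0,0,0,0],[1,0,0,0,0,0,0]]}}

```text
time_s: 17.62
tcp_pos: [0.4968, -0.0105, 0.1127]
eef_rot: [179.9, -13.2, -162.0]
contact_force: [-0.0, 0.3, -0.6]
gripper_width: 0.0874
gripper_force: 0.0
```

>>> {"method": "apply_moves", "body": {"targets": [[1,0.0012,0,-0.005,0,0,0],[1,0.0023,0,-0.01,0,0,0],[1,0.0023,0,-0.01,0,0,0],[1,0.0046,0,-0.02,0,0,0],[1,0.007,0,-0.03,0,0,0],[1,0.007,0,-0.03,0,0,0],[1,0.007,0,-0.03,0,0,0],[1,0.007,0,-0.03,0,0,0],[1,0.0046,0,-0.02,0,0,0],[1,0,0,0,0,0,0]]}}

```text
time_s: 18.45
tcp_pos: [0.4991, -0.0108, 0.3089]
eef_rot: [180.0, -12.7, -162.0]
contact_force: [1.0, -0.4, 0.3]
gripper_width: 0.0879
gripper_force: 0.0
```

Run:
```python
from fit import *
np.set_printoptions(precision=4,suppress=True)
c=capture("side");q=cloud(c).reshape(-1,3)
q=q[(np.hypot(q[:,0]-.498,q[:,1]+.008)<.045)&(q[:,2]<.125)&(q[:,2]>.006)]
n=np.array(c["T"][:2,3]-[.498,-.009]);n/=np.hypot(*n)
e=q[(q[:,:2]-[.498,-.009])@n>0]
def res(x,p): return np.hypot(p[:,0]-x[0],p[:,1]-x[1])-prof(p[:,2])
for z0,z1 in((.05,.085),(.092,.112),(.006,.042)):
    p=e[(e[:,2]>z0)&(e[:,2]<z1)];print(z0,len(p),least_squares(res,[.498,-.009],args=(p,),loss="soft_l1",f_scale=.0015).x)
print("top z",np.percentile(q[:,2],[97,99,100]))
t=capture("top");W=cloud(t)
m=(t["frame"].sum(2)<150)&(W[:,:,2]>.21)&(W[:,:,2]<.23);p=W[m];p=p[np.hypot(p[:,0]-.587,p[:,1]-.149)<.03];print("knob",len(p),p.mean(0) if len(p) else 0)
W2=W.reshape(-1,3)
s=get_state();go([.587,.149,.30],RT(0,18),s);print(s["gripper_width"])
o=np.zeros((500,780,3),np.uint8)
o[:480,:320]=cv2.resize(c["frame"][150:270,310:390],None,fx=4,fy=4);o[:400,330:730]=cv2.resize(t["frame"][120:320,220:420],None,fx=2,fy=2)
cv2.imwrite("pics/r1.png",o[:,:,::-1])
```

```text
0.05 295 [ 0.4976 -0.0089]
0.092 186 [ 0.498  -0.0097]
0.006 125 [ 0.4976 -0.0092]
top z [0.112  0.1129 0.1141]
knob 0 0
pose [ 0.4974 -0.0106  0.3045] [ 179.87  -13.   -162.01] J [ 20.8   9.5  -7.5  -0.8 -86.  -92.7]
turn [ 0.0015 -0.1444 -0.0003] shift now [-0.132   0.1242 -0.0256] shift after turn [-0.1345  0.1241  0.0045]
0.08747296198950949
```

View pics/r1.png

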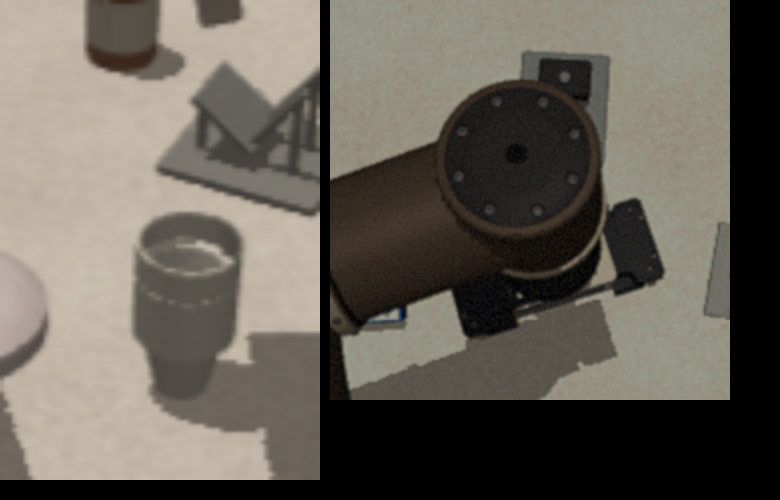

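The cup is nested, rim at z about 0.112 m and axis within 1 mm of the stack, with the stack upright. Next I locate the knob in the side view and plan the return.

Run:
```python
from h import *
np.set_printoptions(precision=4,suppress=True)
c=capture("side");S=cloud(c)
m=(c["frame"].sum(2)<170)&(S[:,:,2]>.182)&(S[:,:,2]<.225)&(np.hypot(S[:,:,0]-.587,S[:,:,1]-.149)<.04)
p=S[m];print(len(p),p.mean(0),p.min(0),p.max(0))
f=least=None
from scipy.optimize import least_squares
k=p[(p[:,2]<.214)];x=least_squares(lambda x:np.hypot(k[:,0]-x[0],k[:,1]-x[1])-.012,[.587,.145],loss="soft_l1",f_scale=.001).x;print("knob",x,"r",np.hypot(*(x-[.695,-.017])))
go([*x,.30],RT(0,-30))
```

```text
210 [0.5832 0.1602 0.2061] [0.5742 0.1447 0.1833] [0.5951 0.1666 0.2227]
knob [0.5771 0.1718] r 0.22256798295825106
pose [ 0.4969 -0.0107  0.3032] [ 179.86  -13.13 -162.02] J [ 20.8   9.6  -7.6  -0.8 -86.  -92.7]
turn [-0.0596 -0.1379  0.5305] shift now [-0.1298  0.1489 -0.0266] shift after turn [0.0219 0.1981 0.0032]
```

>>> {"method": "apply_moves", "body": {"targets": [[1,0,0,0,-0.0066,-0.0153,0.0589],[1,0,0,0,-0.0066,-0.0153,0.0589],[1,0,0,0,-0.0066,-0.0153,0.0589],[1,0,0,0,-0.0066,-0.0153,0.0589],[1,0,0,0,-0.0066,-0.0153,0.0589],[1,0,0,0,-0.0066,-0.0153,0.0589],[1,0,0,0,-0.0066,-0.0153,0.0589],[1,0,0,0,-0.0066,-0.0153,0.0589],[1,0,0,0,-0.0066,-0.0153,0.0589],[1,0.0002,0.0229,0,0,0,0],[1,0.0002,0.0229,0,0,0,0],[1,0.0002,0.0229,0,0,0,0],[1,0.0002,0.0229,0,0,0,0],[1,0.0002,0.0229,0,0,0,0],[1,0.0002,0.0229,0,0,0,0],[1,0.0002,0.0229,0,0,0,0],[1,0.0002,0.0229,0,0,0,0],[1,0,0,0,0,0,0],[1,0,0,0,0,0,0]]}}

```text
time_s: 20.18
tcp_pos: [0.587, 0.1494, 0.3006]
eef_rot: [-179.8, -0.1, 150.1]
contact_force: [0.1, 0.4, -0.3]
gripper_width: 0.0876
gripper_force: 0.0
```

Run:
```python
from h import *
go([.587,.149,.206],RT(0,-30))
```

```text
pose [0.587  0.1494 0.3006] [-1.7975e+02 -1.4000e-01  1.5012e+02] J [  32.7   12.5   -3.3   -0.   -74.4 -152.6]
turn [-0.0027 -0.0015  0.0013] shift now [-0.0004  0.0001  0.0946] shift after turn [-0.0002 -0.0004  0.0946]
```

>>> {"method": "apply_moves", "body": {"targets": [[1,0,0,0.02,0,0,0],[1,0,0,0.02,0,0,0],[1,0,0,0.02,0,0,0],[1,0,0,0.018,0,0,0],[1,0,0,0.015,0,0,0],[0,0,0,0,0,0,0],[0,0,0,0,0,0,0],[0,0,0,0,0,0,0],[0,0,0,0,0,0,0],[0,0,0,0,0,0,0],[0,0,0,0,0,0,0],[0,0,0,0,0,0,0],[0,0,0,0,0,0,0],[0,0,0,0,0,0,0],[0,0,0,0,0,0,0],[0,0,0,0,0,0,0],[0,0,0,0,0,0,0],[0,0,0,0,0,0,0]], "newtons": 8}}

```text
time_s: 21.68
tcp_pos: [0.5872, 0.149, 0.2094]
eef_rot: [-179.9, -0.0, 150.1]
contact_force: [-0.8, 2.1, 0.6]
gripper_width: 0.0236
gripper_force: 8.0
```

>>> {"method": "apply_moves", "body": {"targets": [[0,0.0058,-0.0123,0,0,0,-0.0434],[0,0.0058,-0.0123,0,0,0,-0.0434],[0,0.0058,-0.0123,0,0,0,-0.0434],[0,0.0058,-0.0123,0,0,0,-0.0434],[0,0.0058,-0.0123,0,0,0,-0.0434],[0,0.0058,-0.0123,0,0,0,-0.0434],[0,0.0058,-0.0123,0,0,0,-0.0434]]}}

```text
time_s: 22.27
tcp_pos: [0.5221, 0.0798, 0.2094]
eef_rot: [-179.9, -0.0, 177.6]
contact_force: [4.6, -1.5, -4.6]
gripper_width: 0.0237
gripper_force: 8.0
```

>>> {"method": "apply_moves", "body": {"targets": [[0,0.0058,-0.0123,0,0,0,-0.0434],[0,0.0058,-0.0123,0,0,0,-0.0434],[0,0.0058,-0.0123,0,0,0,-0.0434],[0,0.0058,-0.0123,0,0,0,-0.0434],[0,0.0058,-0.0123,0,0,0,-0.0434],[0,0.0058,-0.0123,0,0,0,-0.0434],[0,0.0058,-0.0123,0,0,0,-0.0434],[0,0,0,0,0,0,0],[0,0,0,0,0,0,0],[0,0,0,0,0,0,0]]}}

```text
time_s: 23.1
tcp_pos: [0.497, -0.0106, 0.2096]
eef_rot: [-179.9, 0.0, -155.3]
contact_force: [5.2, -0.3, -5.5]
gripper_width: 0.0238
gripper_force: 8.0
```

Knob at (0.497, -0.011), over the stack at (0.498, -0.009). I release gently, rise and check.

>>> {"method": "apply_moves", "body": {"targets": [[1,0,0,0,0,0,0],[1,0,0,0,0,0,0],[1,0,0,0,0,0,0],[1,0,0,0,0,0,0],[1,0,0,0,0,0,0],[1,0,0,0,0,0,0],[1,0,0,0,0,0,0],[1,0,0,-0.01,0,0,0],[1,0,0,-0.02,0,0,0],[1,0,0,-0.03,0,0,0],[1,0,0,-0.03,0,0,0],[1,0,0,0,0,0,0]]}}

```text
time_s: 24.1
tcp_pos: [0.4989, -0.0102, 0.3066]
eef_rot: [-179.8, 0.4, -155.2]
contact_force: [1.1, 0.4, 0.8]
gripper_width: 0.087
gripper_force: 0.0
```

>>> {"method": "apply_moves", "body": {"targets": [[1,0,-0.03,0,0,0,0],[1,0,-0.03,0,0,0,0],[1,0,-0.03,0,0,0,0],[1,0,-0.03,0,0,0,0],[1,0,-0.03,0,0,0,0],[1,0,-0.03,0,0,0,0],[1,0,-0.03,0,0,0,0],[1,0,-0.03,0,0,0,0],[1,0,0,0,0,0,0],[1,0,0,0,0,0,0]]}}

```text
time_s: 24.93
tcp_pos: [0.5968, -0.2296, 0.2992]
eef_rot: [180.0, -0.2, -155.4]
contact_force: [0.1, 1.0, 0.2]
gripper_width: 0.0875
gripper_force: 0.0
```

Run:
```python
from fit import *
np.set_printoptions(precision=4,suppress=True)
s=get_state();print(s["time_s"],s["tcp_pos"],s["contact_force"])
c=capture("side");t=capture("top");q=cloud(c).reshape(-1,3);W=cloud(t).reshape(-1,3)
q=q[(np.hypot(q[:,0]-.498,q[:,1]+.008)<.045)&(q[:,2]<.125)&(q[:,2]>.006)]
n=np.array(c["T"][:2,3]-[.498,-.009]);n/=np.hypot(*n);e=q[(q[:,:2]-[.498,-.009])@n>0]
def res(x,p): return np.hypot(p[:,0]-x[0],p[:,1]-x[1])-prof(p[:,2])
for z0,z1 in((.05,.085),(.092,.112),(.006,.042)):
    p=e[(e[:,2]>z0)&(e[:,2]<z1)];print(z0,len(p),least_squares(res,[.498,-.009],args=(p,),loss="soft_l1",f_scale=.0015).x)
def rep(n,c,r,z0,z1):
    p=W[(np.hypot(W[:,0]-c[0],W[:,1]-c[1])<r)&(W[:,2]>z0)&(W[:,2]<z1)];print(n,len(p),p.mean(0) if len(p) else 0)
rep("head",(.497,-.01),.07,.172,.19);rep("knob",(.497,-.01),.04,.21,.225);rep("tip",(.478,.246),.09,.05,.09);rep("bottle",(.64,-.385),.06,.05,.2);rep("jar",(.647,.418),.05,.05,.09)
```

```text
24.9333 [ 0.5968 -0.2296  0.2992] [0.0614 1.04   0.2289]
0.05 287 [ 0.4977 -0.0089]
0.092 183 [ 0.4979 -0.0097]
0.006 125 [ 0.4979 -0.009 ]
head 47 [0.4958 0.0293 0.1744]
knob 0 0
tip 1352 [0.4779 0.246  0.058 ]
bottle 0 0
jar 246 [0.6466 0.4159 0.0693]
```

Run:
```python
from fit import *
np.set_printoptions(precision=4,suppress=True)
c=capture("side");q=cloud(c).reshape(-1,3)
h=q[(np.hypot(q[:,0]-.497,q[:,1]+.01)<.075)&(q[:,2]>.174)&(q[:,2]<.19)];print(len(h),cv2.minEnclosingCircle(h[:,:2].astype(np.float32)),h.min(0),h.max(0))
b=q[(np.hypot(q[:,0]-.64,q[:,1]+.385)<.06)&(q[:,2]>.05)];S0=cloud(np.load("side0.npz")).reshape(-1,3);b0=S0[(np.hypot(S0[:,0]-.64,S0[:,1]+.385)<.06)&(S0[:,2]>.05)];print(b.mean(0),b0.mean(0))
print(close_job())
```

```text
587 ((0.5095384120941162, -0.013502510264515877), 0.06089108809828758) [ 0.449  -0.0518  0.174 ] [0.5703 0.0349 0.19  ]
[ 0.6369 -0.3707  0.0898] [ 0.637  -0.3708  0.0903]
the job is handed in; nothing more can be done
None
```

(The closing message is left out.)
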